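Take the blade guard off the vegetable slicer and shut it in its tray

TASK

Get the vegetable slicer ready for slicing. First press the release on top of the white accessory box so that its sprung tray comes out; then take the blade guard off the slicer by sliding it up the slope until the stud heads stand in the wide ends of its two keyholes and lifting it straight off the bed, and set it down flat in the tray without dropping it. Finally push the tray home until it clicks and stays shut, and leave the other things on the worktop where they stand.

Things in the scene. Friction and masses are not known exactly. Their poses are not given: they have to be found in the camera images.
- bed: Sloping bed of the slicer (fixed): two aluminium rails, steel run and blade between them. Origin: middle of the line between the studs, on the rail tops, 115 mm above the worktop. x points up the slope (35 degrees), y left across it, z square out of it. 300 mm long (x -150 to +150), 124 mm wide, with a black hand grip on to x = +197. Nothing but studs and guard rises over z = 0.
- stud (a point): Top of the left-hand stud, 52 mm to the left of the bed's origin; the other stands 52 mm to the right. Each is a steel shank 5.5 mm thick with a mushroom head 12 mm across, from 7.5 to 10.5 mm above the rail top. The 5 mm guard plate has 2.5 mm of play under the heads (raised 1 mm, it slides freely). Axes as for the bed.
- guard_grip (a point): Middle of the grip bar of the loose blade guard (0.1 to 0.2 kg), 22 mm above the middle of its underside. x, y along the plate (hung: x up the slope), z out of its upper face. The bar runs along y, 60 mm long, 10 mm thick along x, from 15 to 29 mm above the underside, on a leg at either end. Hung, this point is at x = -13.5 mm, z = 22 mm in the bed's frame.
- guard: The guard: grey plate 76 mm (x) by 134 mm (y), 5 mm thick; origin mid-underside. Keyholes at y = +-52 mm: wide end 19 mm across centred at x = -6 mm; from it an 8.5 mm slot runs up the slope to x = +16 mm, where the studs sit when hung. Heads are central in the wide ends when the origin is at x = +6 mm in the bed's frame (19.5 mm up from hung); 3 mm either way passes.
- tray (a joint): How far the tray is out, in m: 0 latched shut (within 1 mm), 0.098 fully out. With the latch free, a spring pushes it out with 4 N (shut) falling to 1.3 N (out). It latches by itself when pushed in past 0 (stop at -0.002) and let go; the last 8 mm need some 5 to 7 N.
- release (a joint): How far the release button is pressed, in m: 0 up, 0.007 fully down (4 N), springs back. The tray is freed at about 0.005 and then comes out by itself in about half a second.
- release_top (a point): Middle of the top of the release button: grey cap 24 by 45 mm, 9 mm proud of the top of the box near its back edge, 61 mm above the worktop. Pressed straight down.
- tray_floor (a point): Middle of the tray's inner floor, 10 mm above the worktop; moves with the tray. x points into the box (the tray comes out along -x), y left. Inside 92 mm (x) by 150 mm (y); side walls 20 mm, back wall 12 mm, front panel 35 mm high above the floor. The white box (fixed) is 118 mm deep, 176 mm wide, 52 mm high. Fully out, the tray is clear of its roof.
- tray_front (a point): Middle of the outer face of the tray's front panel, 176 mm wide, from 4 to 45 mm above the worktop; moves with the tray. Axes as for tray_floor: pushed home along +x.
- oil_bottle: Dark green oil bottle, 61 mm across, 267 mm tall; loose bystander. It, the canister and the storage jar stand, in any order, outside the slicer, outside the box and in the gap between the two. Origin under its middle.
- canister: White canister with a wooden lid, 90 mm across, 120 mm tall; loose bystander. Origin under its middle.
- storage_jar: Storage jar with a white lid, 83 mm across, 159 mm tall, close in front of the slicer's feet; loose bystander. Origin under its middle.
- tomato: Tomato, 65 mm across, 66 mm tall; loose bystander. Origin under its middle.
- onion: Onion, 82 mm across, 94 mm tall; loose bystander. Origin under its middle.
- garlic: Bulb of garlic, 60 mm across, 59 mm tall, close in front of the slicer's feet; loose bystander. Origin under its middle.
Not all that is in view belongs to the job. Several things have the shape of the guard; the one meant has the colours described above.

How it is judged:
By the outcome, as a careful person would: the job done as asked, in the order asked, and still so for the second after the job is handed in, with the robot touching nothing.
It also fails if it takes over 70 s, if anything falls off the work surface, if the arm or the gripper's body presses on something with over 40 N, if the wrist force passes 120 N, or if a joint passes its speed limit or range.

ROBOT

A 6-joint arm with a two-finger parallel gripper is mounted at the origin on a cart in front of the work surface, level with it; the furniture and walls round the work are solid. World frame = base frame: x ahead of the robot, y to its left, z up, the work surface at z = 0. Lengths are in mm, angles in rad, forces in N, time in s.
With the tool pointing down it reaches from about 350 to 975 mm from the base axis. Payload 17.4 kg.
Tool frame: the origin (TCP) lies between the finger pads; the fingertips stand 25 mm ahead of it and the grasp point (between the pads) lies 6 mm ahead of it; z points along the fingers, y is the direction in which the jaws open and shut (so a half turn about z gives the same grasp; the last joint's range is limited). The gripper opens to 85 mm and grips with 20 to 120 N. Pads are 22 mm wide; open, the fingers measure 114 mm over their backs; the gripper's body (76 mm by 85 mm) begins 54 mm behind the grasp point. The pads swing forward as they close: fully open they stand 13 mm farther back than shut.
Start: joints at [-1.229, 0.116, 1.442, -0, 1.584, -0.038], TCP at [250.237, -626.908, 256.303] pointing down, gripper open.
Joint ranges: [-2.83, 2.83], [-0.83, 2.19], [0.07, 2.5], [-1.14, 4.28], [0.01, 3], [-2.97, 2.97]. Speed limits (rad/s): [1.89, 1.89, 2.22, 3.14, 3.14, 3.14].

INTERFACE

Orientations are given as a 3x3 rotation matrix whose columns are the frame's x, y, z axes.
In Python, from bench import r, gripper_to, capture, calibration, read_time, read_q, read_joint_velocities, read_effort, read_eef_pos, read_eef_rot, read_ft_force, read_ft_torque, read_gripper_width gives the robot as it stands. The module is installed in compiled form; this text tells all that it offers. Calls block until the motion is done:
- r.move_to(position, orientation): joint-space move of the TCP to a pose.
- r.movel(position, rotation=None, feed=150): straight line of the TCP; rotation=None keeps the orientation; feed is the mean speed in mm/s.
- r.movej(angles): joint-space move.
- gripper_to(opening, grasp_force=None): finger opening in mm; grasp_force is the grip in N (None keeps the last); returns when the fingers have stopped.
- r.sleep(seconds).
- r.solve_ik(position, orientation): joint angles nearest the present ones, or None.
- capture(name): name is "side" or "top" or "wrist"; returns the picture (420x560x3 uint8, red, green, blue); there is no depth.
- calibration(name): a dict with "camera_matrix" (3x3 intrinsics, pixels), "rvec" (rotation vector, rad) and "tvec" (3), from world to camera coordinates, as OpenCV has them. Camera axes: x right, y down, z forward; pixel columns grow to the right and rows downward; lengths in mm; the calibration is good to about 2 mm. A picture is of the moment at which its call begins: read the wrist's pose just before it. calibration takes no time and is no camera call; for the wrist camera it gives the pose at the moment of the call.
A pose or a line that the arm cannot do raises r.IKError and nothing moves.
- r.job_done(): hands the job in, once; it reports no verdict.
Readings, each from a call of its own:
- read_time(): time.
- read_q(): joint angles.
- read_joint_velocities(): joint speeds.
- read_effort(): joint torques, N m.
- read_eef_pos(): TCP position.
- read_eef_rot(): TCP orientation.
- read_ft_force(): force on the tool from outside, world axes, zero at the start.
- read_ft_torque(): the same for the moment, N m.
- read_gripper_width(): finger opening in mm.
Only numpy, scipy, OpenCV 4.12 (cv2) and the standard library are available. Lean on these libraries where they do the work, as an engineer would, in place of code of your own. Each camera call takes 0.05 s, during which the arm holds its last target. There are 200 camera calls.

## Working session

There is one attempt and no reset: what is moved stays moved. The work goes in short steps, each a Python script; the robot and the scene stay as the last script left them, time stands still between calls to the robot, and variables do not carry over. Pictures are saved under pics/ and viewed, on a budget of 10 in all, crops included, one or two more only if the job needs it, and the job is handed in when it is done.

```bash
mkdir -p pics; python3 - <<'E'
from bench import *
import cv2
for n in ("side","top"):
    im=capture(n); cv2.imwrite(f"pics/{n}0.png",cv2.resize(im[:,:,::-1],(784,588),interpolation=cv2.INTER_CUBIC)); cv2.imwrite(f"raw_{n}.png",im[:,:,::-1])
    c=calibration(n); R=cv2.Rodrigues(c['rvec'])[0]; print(n,c['camera_matrix'].tolist(),(-R.T@c['tvec'].ravel()).round(),R[2].round(2))
E
```

```text
side [[449.30367172980874, 0.0, 281.7544143902862], [0.0, 449.30367172980874, 214.04416621855165], [0.0, 0.0, 1.0]] [220. 913. 956.] [ 0.24 -0.71 -0.67]
top [[405.3037874448505, 0.0, 277.1275666605319], [0.0, 405.3037874448505, 214.23192753611045], [0.0, 0.0, 1.0]] [ 232.  152. 1542.] [ 0.21 -0.1  -0.97]
```

View pics/side0.png

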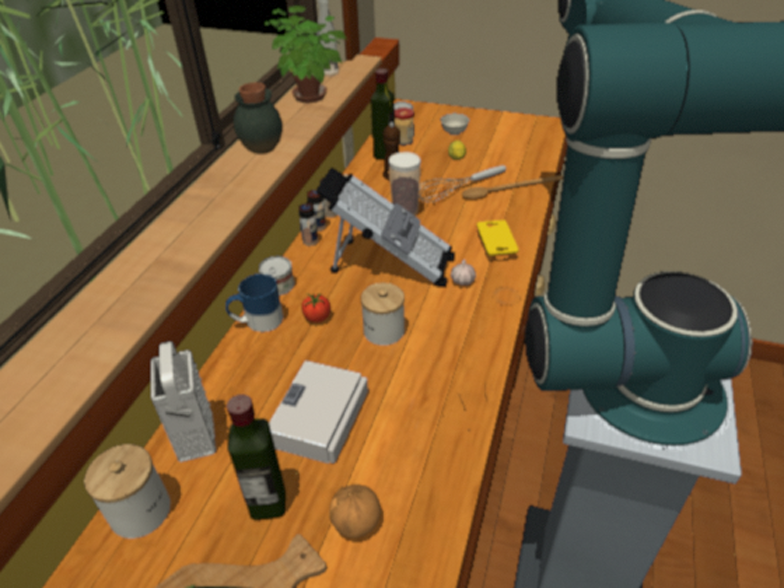

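View pics/top0.png

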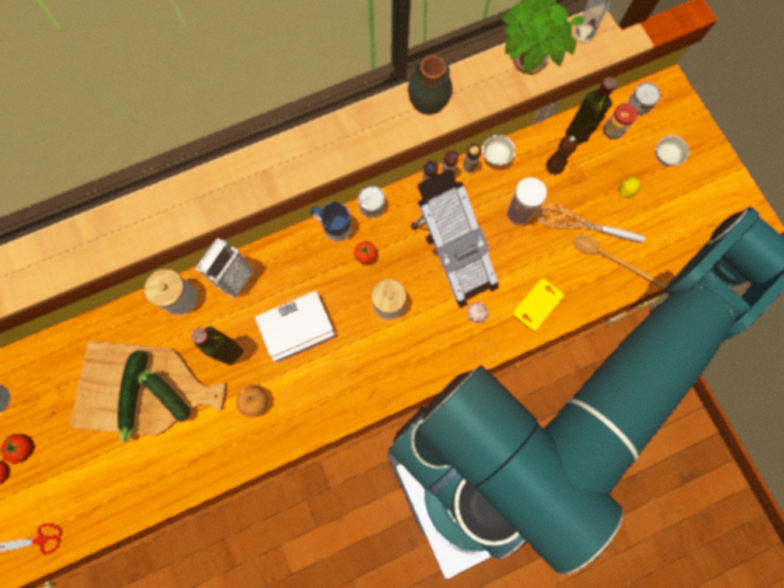

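The pictures show these, in top-view pixels:
- **Slicer:** the bed runs from the hand grip at about (440,187) down to its feet at about (477,297). The grey guard sits on it at (463,250).
- **White box:** at (295,325), with its grey release at (289,310).
- **Bystanders:** canister (390,298), tomato (366,252), garlic (478,312), storage jar (527,200), oil bottle (215,345) and onion (253,400).
- **Guard look-alikes:** the yellow plate at (540,303), which is the wrong colour, and possibly the grater at (225,268). I choose the grey plate on the bed and will check it with the wrist camera.

```bash
cat > h.py <<'E'
from bench import *
import numpy as np, cv2
def ray(c,uv):
    R=cv2.Rodrigues(np.array(c['rvec'],float))[0]; t=np.array(c['tvec'],float).ravel()
    d=R.T@np.linalg.inv(c['camera_matrix'])@np.array([uv[0],uv[1],1.0]); return -R.T@t,d/np.linalg.norm(d)
def onz(c,uv,z):
    o,d=ray(c,uv); return o+d*(z-o[2])/d[2]
def tri(rays):
    A=np.zeros((3,3));b=np.zeros(3)
    for o,d in rays: P=np.eye(3)-np.outer(d,d);A+=P;b+=P@o
    x=np.linalg.solve(A,b); return x,[np.linalg.norm((np.eye(3)-np.outer(d,d))@(x-o)) for o,d in rays]
def proj(c,p):
    return cv2.projectPoints(np.array(p,float).reshape(-1,1,3),np.array(c['rvec'],float),np.array(c['tvec'],float),np.array(c['camera_matrix']),None)[0].reshape(-1,2)
def down(a): # jaw (y) axis at angle a in the world xy-plane, z down
    y=np.array([np.cos(a),np.sin(a),0]);z=np.array([0,0,-1.]);return np.column_stack([np.cross(y,z),y,z])
E
python3 - <<'E'
from h import *
t=calibration("top"); s=calibration("side"); k=1/1.4
for n,u,z in [("guard",(463,250),130),("grip end",(438,185),200),("bed foot",(478,297),30),("release",(289,310),61),("boxc",(293,322),52),("boxBL",(256,319),52),("boxBR",(320,292),52),("boxFR",(333,327),52),("boxFL",(272,358),40),("canister",(390,298),120),("tomato",(366,252),60),("garlic",(478,312),40),("jar",(530,190),159),("oil",(200,333),267),("onion",(253,400),80)]:
    print(n,onz(t,(u[0]*k,u[1]*k),z).round())
print(read_eef_rot().round(2)); c=calibration("wrist"); R=cv2.Rodrigues(c['rvec'])[0]; T=read_eef_rot()
print("cam in tool",(T.T@(-R.T@c['tvec'].ravel()-read_eef_pos())).round(1),(T.T@R.T).round(2),c['camera_matrix'][0,0])
E
```

```text
guard [ 577. -228.  130.]
grip end [ 743. -228.  200.]
bed foot [ 463. -232.   30.]
release [635. 252.  61.]
boxc [602. 255.  52.]
boxBL [651. 342.  52.]
boxBR [649. 157.  52.]
boxFR [546. 163.  52.]
boxFL [538. 343.  40.]
canister [540.  -1. 120.]
tomato [699.  -2.  60.]
garlic [ 424. -211.   40.]
jar [ 645. -454.  159.]
oil [613. 442. 267.]
onion [451. 422.  80.]
[[ 0.93  0.37 -0.  ]
 [ 0.37 -0.93  0.  ]
 [ 0.   -0.   -1.  ]]
cam in tool [  72.    -0.2 -119.3] [[ 0.   -0.96 -0.28]
 [ 1.    0.    0.  ]
 [-0.   -0.28  0.96]] 362.4781355824647
```

```bash
python3 - <<'E'
from h import *
import pickle
a=np.radians(35); bx=np.array([np.cos(a),0,np.sin(a)]); bz=np.array([-np.sin(a),0,np.cos(a)])
by=np.array([0,1.,0]); g=np.array([577,-228,130.])
R=np.column_stack([by,bx,-bz])
r.move_to(g+bz*190,R); print(read_q().round(2),read_time())
D={}
def snap(n):
    c=calibration("wrist"); im=capture("wrist"); D[n]=(c,im); cv2.imwrite(f"pics/{n}.png",cv2.resize(im[:,:,::-1],(784,588),interpolation=cv2.INTER_CUBIC))
snap("w_guard")
r.move_to([560,255,360],down(-np.pi/2)); print(read_q().round(2),read_time())
snap("w_box")
pickle.dump(D,open("D.pkl","wb"))
E
```

```text
[-0.69 -0.54  2.03  0.4   1.19 -0.75] 1.775
[ 0.39 -0.02  1.42  0.    1.75  1.96] 4.1333
```

View pics/w_guard.png

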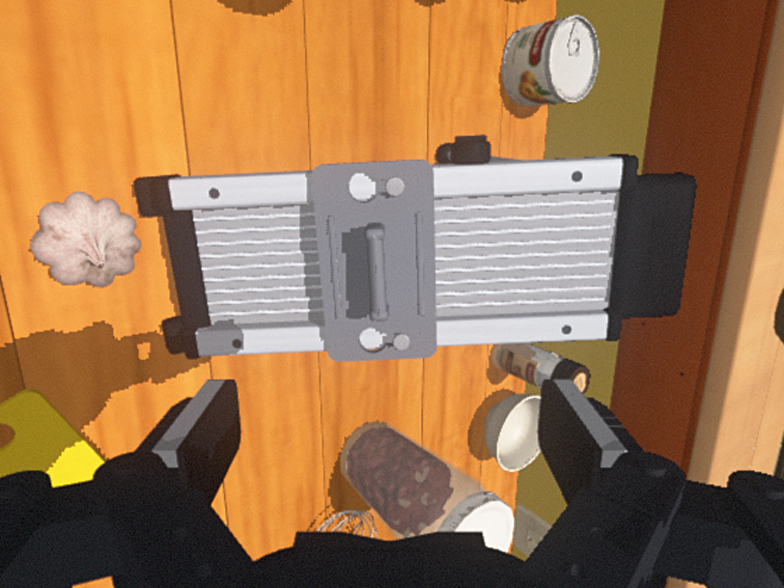

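View pics/w_box.png

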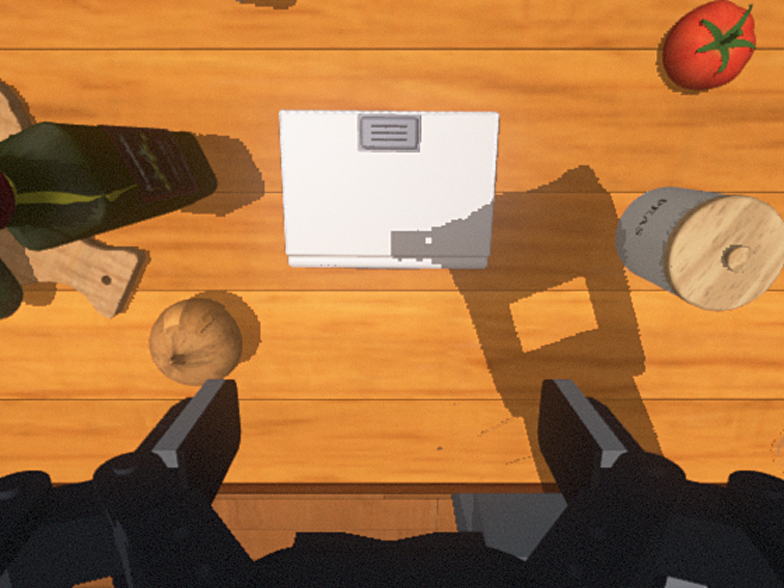

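The wrist views confirm the choice:
- **Guard:** a grey plate with keyholes. The stud heads are at (395,187) and (400,342), the bar runs from (376,228) to (380,315), and the wide ends lie downslope at (361,187) and (371,341).
- **Box:** the roof's back corners are at (279,112) and (499,112). The button is centred at (389,133).

```bash
python3 - <<'E'
from h import *
import pickle
D=pickle.load(open("D.pkl","rb")); k=1/1.4
c,im=D["w_guard"]; z=115+10.5*np.cos(np.radians(35))
P=lambda c,u,z:onz(c,((u[0]+.5)*k-.5,(u[1]+.5)*k-.5),z)
L,R_=P(c,(395,187),z),P(c,(400,342),z); v=L-R_; print("studs",L.round(1),R_.round(1),"sep",np.linalg.norm(v[:2]).round(1)); 
yaw=np.arctan2(-v[0],v[1]); print("yaw deg",np.degrees(yaw))
a=np.radians(35); by=np.array([-np.sin(yaw),np.cos(yaw),0]); h=np.array([np.cos(yaw),np.sin(yaw),0]); bx=h*np.cos(a)+np.array([0,0,np.sin(a)]); bz=np.cross(bx,by)
O=(L+R_)/2-bz*10.5; print("O",O.round(1))
B=lambda x,y,z:O+bx*x+by*y+bz*z
np.set_printoptions(suppress=True)
print("pred px (784): bar ends top",(proj(c,[B(-13.5,30,29),B(-13.5,-30,29),B(-32,52,5),B(-32,-52,5),B(-19.5,52,5),B(-51.5,67,5),B(24.5,67,5),B(-51.5,-67,5),B(24.5,-67,5),B(150,62,0),B(150,-62,0)])*1.4).round(0).tolist())
# cross-check with fixed views
for n in("top","side"): print(n,(proj(calibration(n),[B(-13.5,0,29),B(197,0,0),B(-150,62,0),B(-150,-62,0)])*1.4).round(0).tolist())
c,im=D["w_box"]
for n,u,z in [("btn",(389,133),61),("BL",(279,112),52),("BR",(499,112),52),("FL",(286,257),52),("FR",(491,257),52),("pFL",(290,268),45),("pFR",(487,268),45)]: print(n,P(c,u,z).round(1))
# white roof mask
hsv=cv2.cvtColor(im,cv2.COLOR_RGB2HSV); m=((hsv[...,1]<50)&(hsv[...,2]>90)).astype(np.uint8)
cs=cv2.findContours(m,0,2)[0]; q=max((x for x in cs if 150<x[:,0,0].mean()<400 and x[:,0,1].mean()<220),key=cv2.contourArea); print("white bbox784",(np.array(cv2.boundingRect(q))*1.4).round(),(cv2.approxPolyDP(q,4,True).reshape(-1,2)*1.4).round().tolist())
E
```

```text
studs [ 587.5 -181.4  123.6] [ 592.1 -285.2  123.6] sep 104.0
yaw deg 2.531318567264608
O [ 595.8 -233.   115. ]
pred px (784): bar ends top [[374.0, 228.0], [378.0, 322.0], [344.0, 188.0], [353.0, 340.0], [364.0, 187.0], [311.0, 164.0], [433.0, 160.0], [327.0, 361.0], [435.0, 357.0], [632.0, 160.0], [613.0, 342.0]]
top [[467.0, 252.0], [436.0, 176.0], [459.0, 303.0], [498.0, 283.0]]
side [[407.0, 220.0], [325.0, 173.0], [440.0, 277.0], [451.0, 246.0]]
btn [641.5 254.6  61. ]
BL [657.6 341.9  52. ]
BR [657.7 167.3  52. ]
FL [540.2 343.   52. ]
FR [540.3 167.   52. ]
pFL [528.8 341.5  45. ]
pFR [528.9 168.5  45. ]
white bbox784 [279. 111. 220. 158.] [[280.0, 111.0], [290.0, 265.0], [486.0, 265.0], [496.0, 112.0]]
```

Stud separation comes out at 104.0 mm, the box at 176 × 118 mm, and the predicted bar and plate corners match the picture. I'll press the release now.

```bash
python3 - <<'E'
from h import *
import pickle
D=pickle.load(open("D.pkl","rb"))
gripper_to(0)
R=down(-np.pi/2)
r.move_to([641.5,254.6,130],R)
r.movel([641.5,254.6,89],feed=100)
for z in (86,84,82,80.5,79.5):
    r.movel([641.5,254.6,z],feed=40); f=read_ft_force(); print(z,read_eef_pos().round(1),f.round(1))
r.sleep(.2)
r.movel([641.5,254.6,120],feed=100)
r.move_to([500,255,360],R); gripper_to(40)
c=calibration("wrist"); im=capture("wrist"); D["w_tray"]=(c,im); pickle.dump(D,open("D.pkl","wb"))
cv2.imwrite("pics/w_tray.png",cv2.resize(im[:,:,::-1],(784,588),interpolation=cv2.INTER_CUBIC)); print(read_time())
E
```

```text
86 [641.6 254.6  86.1] [ 0.4 -0.5  0.1]
84 [641.5 254.6  84. ] [ 0.5 -0.2 -0.1]
82 [641.5 254.6  82. ] [-1.2 -0.4  2.8]
80.5 [641.6 254.6  80.6] [-1.3 -0.8  4. ]
79.5 [641.6 254.6  79.5] [-0.3 -0.   2.6]
10.075
```

View pics/w_tray.png

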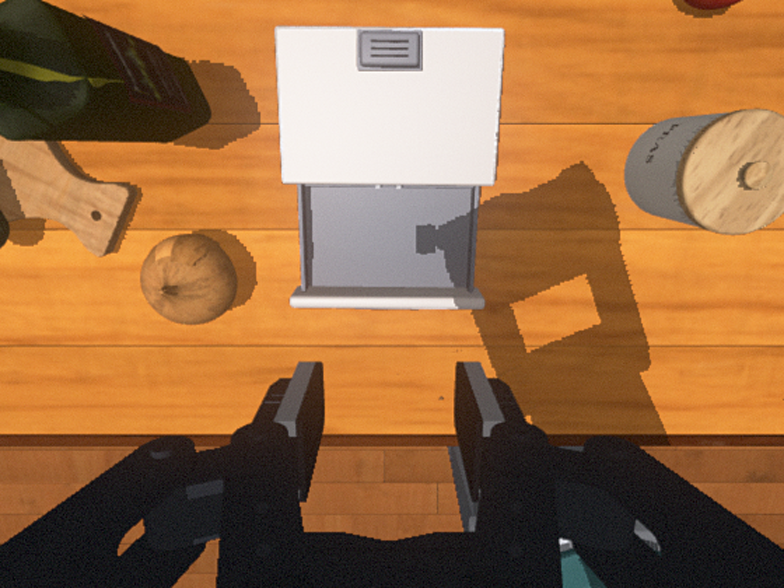

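The tray is out. The floor shows between x = 312 and 470. The front panel's top edge lies at rows 291–303, between (291,300) and (485,300).

```bash
python3 - <<'E'
from h import *
import pickle
D=pickle.load(open("D.pkl","rb")); k=1/1.4
c,im=D["w_tray"]
P=lambda u,z:onz(c,((u[0]+.5)*k-.5,(u[1]+.5)*k-.5),z).round(1)
for n,u,z in [("FL",(282,185),52),("FR",(497,185),52),("BL",(276,28),52),("BR",(504,28),52),("panel in top",(388,290),45),("pan out top",(388,303),45),("pan L",(291,300),45),("pan R",(485,300),45),("pan bottom",(388,309),4),("swL",(302,230),30),("swR",(478,230),30),("btn",(389,49),61)]: print(n,P(u,z))
print((im[125:225,277].astype(int)).sum(1).tolist())
E
```

```text
FL [540.7 343.3  52. ]
FR [540.8 165.9  52. ]
BL [657.6 341.   52. ]
BR [657.7 167.7  52. ]
panel in top [448.7 255.9  45. ]
pan out top [436.6 255.9  45. ]
pan L [439.4 342.6  45. ]
pan R [439.4 169.1  45. ]
pan bottom [417.6 255.9   4. ]
swL [499.8 332.3  30. ]
swR [499.9 175.9  30. ]
btn [641.6 255.1  61. ]
[710, 712, 717, 716, 717, 692, 566, 440, 470, 502, 518, 505, 503, 513, 513, 518, 502, 503, 501, 502, 513, 504, 505, 505, 499, 496, 507, 485, 488, 488, 490, 486, 486, 477, 494, 483, 483, 484, 493, 474, 471, 473, 476, 483, 483, 470, 478, 484, 471, 478, 479, 473, 485, 473, 471, 463, 474, 470, 459, 470, 461, 460, 478, 447, 468, 457, 468, 469, 460, 462, 457, 463, 462, 456, 463, 450, 464, 454, 466, 438, 329, 304, 324, 323, 324, 329, 351, 509, 653, 713, 716, 710, 693, 672, 595, 494, 411, 434, 449, 456]
```

```bash
python3 - <<'E'
from h import *
import pickle
D=pickle.load(open("D.pkl","rb"))
c,im=D["w_tray"]
print("floor front",onz(c,(277,204.3),10).round(1),"inner top",onz(c,(277,211.8),45).round(1),"outer top",onz(c,(277,218.7),45).round(1))
print("floor sides: row 165", [int(x) for x in im[165,205:360].astype(int).sum(1)])
c2,im2=D["w_box"]; print("shut col",im2[178:200,250].astype(int).sum(1).tolist(),[onz(c2,(250,v),45)[0].round(1) for v in (184,190,192)])
# IK dry run for guard pickup
O=np.array([595.8,-233,115]);yaw=np.radians(2.53);a=np.radians(35)
by=np.array([-np.sin(yaw),np.cos(yaw),0]); h=np.array([np.cos(yaw),np.sin(yaw),0]); bx=h*np.cos(a)+np.array([0,0,np.sin(a)]); bz=np.cross(bx,by)
for s in (1,-1):
    R=np.column_stack([s*by,s*bx,-bz])
    for x,z in((-13.5,33.5+60),(-13.5,33.5),(6,33.5),(6,133.5)):
        q=r.solve_ik(O+bx*x+bz*z,R); print(s,x,z,None if q is None else np.round(q,2))
    q=r.solve_ik([487,254.8,100],down(0 if s>0 else np.pi)); print("tray",q.round(2))
    q=r.solve_ik([487,254.8,43.5],down(0 if s>0 else np.pi)); print("tray",q.round(2))
E
```

```text
floor front [442.5 255.9  10. ] inner top [442.4 255.9  45. ] outer top [433.4 255.9  45. ]
floor sides: row 165 [496, 502, 502, 500, 495, 502, 488, 491, 455, 498, 493, 330, 234, 222, 284, 297, 274, 295, 473, 527, 504, 510, 503, 508, 517, 494, 510, 495, 503, 508, 506, 500, 502, 502, 491, 505, 507, 498, 496, 508, 506, 494, 498, 503, 507, 488, 503, 502, 493, 499, 490, 487, 494, 480, 500, 491, 494, 490, 490, 474, 497, 488, 485, 483, 479, 483, 490, 484, 480, 485, 483, 481, 471, 482, 482, 476, 484, 480, 477, 482, 484, 475, 474, 472, 472, 477, 468, 474, 483, 482, 481, 479, 320, 265, 264, 279, 282, 288, 277, 263, 279, 271, 278, 276, 265, 277, 271, 273, 265, 278, 265, 262, 274, 276, 267, 279, 264, 271, 268, 264, 277, 255, 261, 268, 275, 265, 279, 262, 262, 262, 219, 193, 221, 263, 264, 282, 288, 299, 298, 289, 293, 316, 300, 300, 301, 307, 299, 306, 305, 300, 307, 293, 310, 304, 307]
shut col [716, 716, 717, 697, 603, 637, 703, 736, 728, 713, 697, 652, 563, 393, 435, 428, 423, 442, 461, 455, 469, 468] [np.float64(538.0), np.float64(530.5), np.float64(528.0)]
1 -13.5 93.5 [-0.63 -0.34  2.05  0.45  0.97 -0.84]
1 -13.5 33.5 [-0.58 -0.22  2.05  0.46  0.86 -0.85]
1 6 33.5 [-0.56 -0.2   2.01  0.44  0.86 -0.82]
1 6 133.5 [-0.64 -0.38  2.01  0.43  1.05 -0.81]
tray [ 0.44 -0.07  1.89 -0.    1.32  0.44]
tray [ 0.44 -0.01  1.93 -0.    1.22  0.44]
-1 -13.5 93.5 [-0.63 -0.34  2.05  0.45  0.97  2.3 ]
-1 -13.5 33.5 [-0.58 -0.22  2.05  0.46  0.86  2.29]
-1 6 33.5 [-0.56 -0.2   2.01  0.44  0.86  2.32]
-1 6 133.5 [-0.64 -0.38  2.01  0.43  1.05  2.33]
tray [ 0.44 -0.07  1.89 -0.    1.32 -2.71]
tray [ 0.44 -0.01  1.93 -0.    1.22 -2.71]
```

```bash
cat >> h.py <<'E'
O=np.array([595.8,-233,115]);yaw=np.radians(2.53);_a=np.radians(35)
by=np.array([-np.sin(yaw),np.cos(yaw),0]); _h=np.array([np.cos(yaw),np.sin(yaw),0]); bx=_h*np.cos(_a)+np.array([0,0,np.sin(_a)]); bz=np.cross(bx,by)
RB=np.column_stack([by,bx,-bz]); BW=np.column_stack([bx,by,bz])
B=lambda x,z,y=0:O+bx*x+by*y+bz*z
E
python3 - <<'E'
from h import *
def st(n): print(n,"bedpos",(BW.T@(read_eef_pos()-O)).round(1),"F bed",(BW.T@read_ft_force()).round(1),"w",round(read_gripper_width(),1))
r.move_to(B(-13.5,120),RB); st("pre")
r.movel(B(-13.5,50),feed=150); r.movel(B(-13.5,33.5),feed=40); st("down")
gripper_to(0,40); st("grip")
r.movel(B(-13.5,34.6),feed=20); st("up1")
ok=True
for x in (-8,-2,3,6):
    r.movel(B(x,34.6),feed=40); st(x)
    if np.linalg.norm(read_ft_force())>20: ok=False;print("STOP");break
if ok:
    for z in (38,42,48):
        r.movel(B(6,z),feed=40); st(z)
        if np.linalg.norm(read_ft_force())>15: ok=False;print("STOP");break
im=capture("wrist"); cv2.imwrite("pics/w_lift.png",cv2.resize(im[:,:,::-1],(784,588))); print(read_time())
E
```

```text
pre bedpos [-13.2   0.3 120.1] F bed [-0.5 -1.1 -0.1] w 40.0
down bedpos [-13.6   0.   33.4] F bed [ 0.1 -0.3 -0.3] w 40.1
grip bedpos [-13.3  -0.1  33.8] F bed [-0.7  0.1  3.6] w 9.3
up1 bedpos [-13.7   0.1  34.5] F bed [-0.4 -0.1 -1.7] w 8.9
-8 bedpos [-7.7  0.  34.6] F bed [-0.9 -0.4 -0.7] w 9.2
-2 bedpos [-1.7  0.  34.6] F bed [-0.2 -0.1 -2.1] w 9.3
3 bedpos [ 3.3 -0.  34.6] F bed [-1.1 -0.4 -0.5] w 9.5
6 bedpos [ 6.2  0.  34.6] F bed [-1.  -0.6 -0.4] w 8.8
38 bedpos [ 6.1 -0.1 38.3] F bed [-0.5 -0.  -1.2] w 8.9
42 bedpos [ 6.2 -0.1 42.3] F bed [ 0.5 -1.  -2.2] w 9.2
48 bedpos [ 6.2 -0.1 48.4] F bed [-0.5  0.3 -1. ] w 9.2
16.25
```

View pics/w_lift.png

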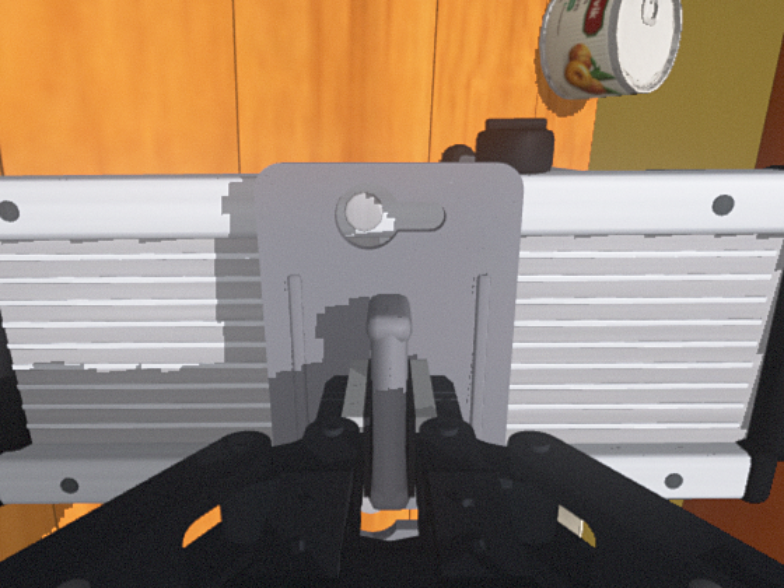

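The guard is clear of the bed, held square, with the left stud at (364,213) standing free inside the wide end. Next I'll carry it to the tray.

```bash
python3 - <<'E'
from h import *
import pickle
r.movel(B(6,140),feed=150)
R=down(0); T=np.array([488.5,255.2,0])
r.move_to(T+[0,0,230],R); print(read_eef_pos().round(1),read_ft_force().round(1),read_time())
r.movel(T+[0,0,90],feed=150); r.movel(T+[0,0,55],feed=60); f0=read_ft_force(); r.sleep(.1); f0=(f0+read_ft_force())/2; print("f0",f0.round(1))
z=50
while z>41.5:
    r.movel(T+[0,0,z],feed=25); f=np.mean([read_ft_force() for _ in range(3)],0)-f0; print(z,f.round(1))
    if np.linalg.norm(f)>4: break
    z-=2 if z>46 else .6
gripper_to(24); print(read_gripper_width(),read_eef_pos().round(1))
r.movel(T+[0,0,100],feed=80)
r.move_to([440,255,330],down(-np.pi/2))
D=pickle.load(open("D.pkl","rb")); c=calibration("wrist"); im=capture("wrist"); D["w_put"]=(c,im); pickle.dump(D,open("D.pkl","wb"))
cv2.imwrite("pics/w_put.png",cv2.resize(im[:,:,::-1],(784,588))); print(read_time())
E
```

```text
[488.8 254.6 229.8] [ 0.3 -0.1 -0.6] 18.8083
f0 [-0.1  0.9 -0.7]
50 [-0.2 -0.9 -0.5]
48 [ 0.4 -0.6 -1. ]
46 [ 0.1 -1.1 -0.7]
45.4 [ 0.6 -1.2  0. ]
44.8 [ 0.6 -1.3  0.9]
44.199999999999996 [-1.  -2.  -0.7]
43.599999999999994 [-0.5 -1.3 -0.4]
42.99999999999999 [-0.3 -1.8  0.8]
42.39999999999999 [-1.  -2.1  6.1]
23.967770355281658 [488.5 255.2  42.3]
25.7167
```

View pics/w_put.png

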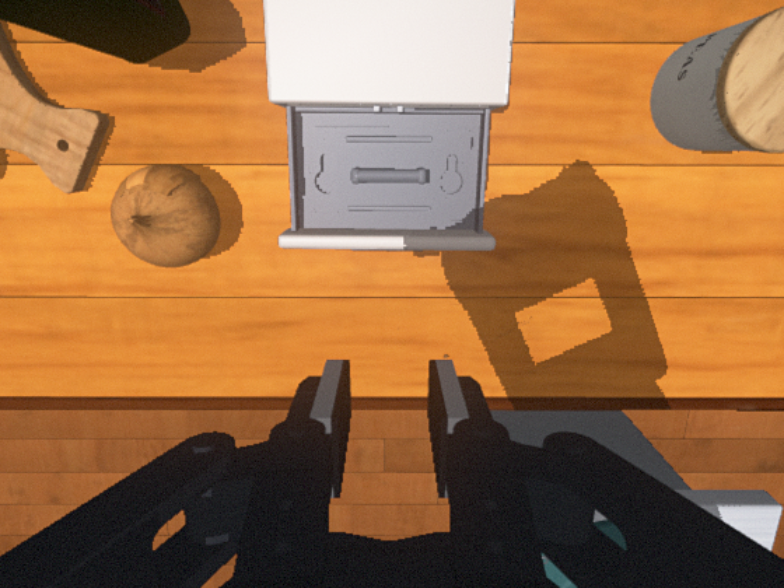

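The guard lies flat inside the tray walls, with its bar at about (390,175) and plate edges clear of the walls. Now I'll push the tray home.

```bash
python3 - <<'E'
from h import *
import pickle
D=pickle.load(open("D.pkl","rb"))
gripper_to(0); R=down(-np.pi/2); y=255.2; z=38
r.move_to([395,y,150],R); r.movel([395,y,z],feed=120); f0=np.mean([read_ft_force() for _ in range(4)],0)
r.movel([416,y,z],feed=60); print("near",(read_ft_force()-f0).round(1))
x=416; log=[]
while x<526:
    x+=10 if x<496 else (2 if x<508 else .7)
    r.movel([x,y,z],feed=60 if x<500 else 25); f=-(np.mean([read_ft_force() for _ in range(3)],0)-f0)[0]; log.append((round(x,1),round(float(f),1)))
    if f>14: break
print(log); r.sleep(.2)
r.movel([x-30,y,z],feed=60); r.movel([x-70,y,z],feed=120); r.movel([x-70,y,150],feed=150)
r.move_to([500,255,330],R); r.sleep(.5)
c=calibration("wrist"); im=capture("wrist"); D["w_end"]=(c,im); pickle.dump(D,open("D.pkl","wb"))
cv2.imwrite("pics/w_end.png",cv2.resize(im[:,:,::-1],(784,588))); print(read_time())
im=capture("top"); cv2.imwrite("pics/top_end.png",cv2.resize(im[:,:,::-1],(784,588)))
E
```

```text
near [-0.3 -0.5  0.1]
[(426, 0.9), (436, 1.5), (446, 1.2), (456, 2.5), (466, 1.5), (476, 2.3), (486, 2.1), (496, 2.5), (498, 2.7), (500, 3.3), (502, 2.8), (504, 2.7), (506, 4.4), (508, 5.0), (508.7, 6.8), (509.4, 6.9), (510.1, 5.2), (510.8, 4.8), (511.5, 4.3), (512.2, 4.2), (512.9, 4.2), (513.6, 4.7), (514.3, 5.0), (515.0, 3.2), (515.7, 2.5), (516.4, 2.9), (517.1, 1.2), (517.8, 4.0), (518.5, 3.6), (519.2, 2.7), (519.9, 4.9), (520.6, 12.3), (521.3, 18.8)]
40.7667
```

View pics/w_end.png

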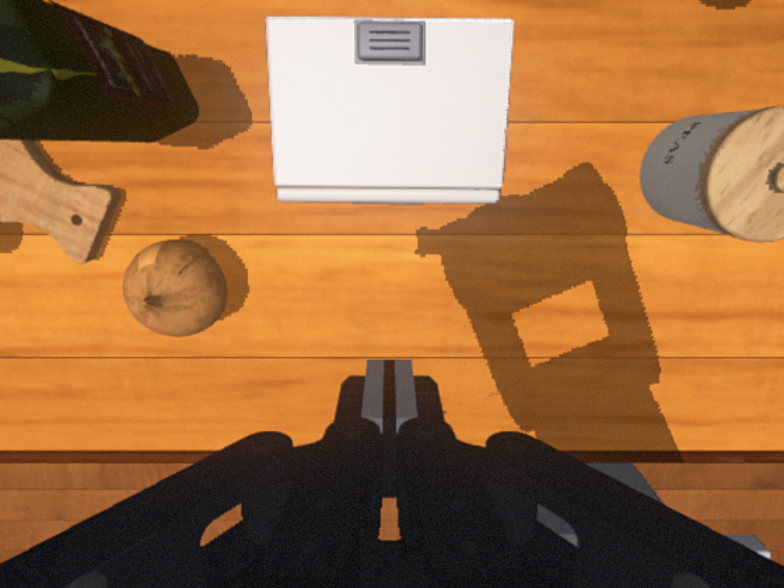

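View pics/top_end.png

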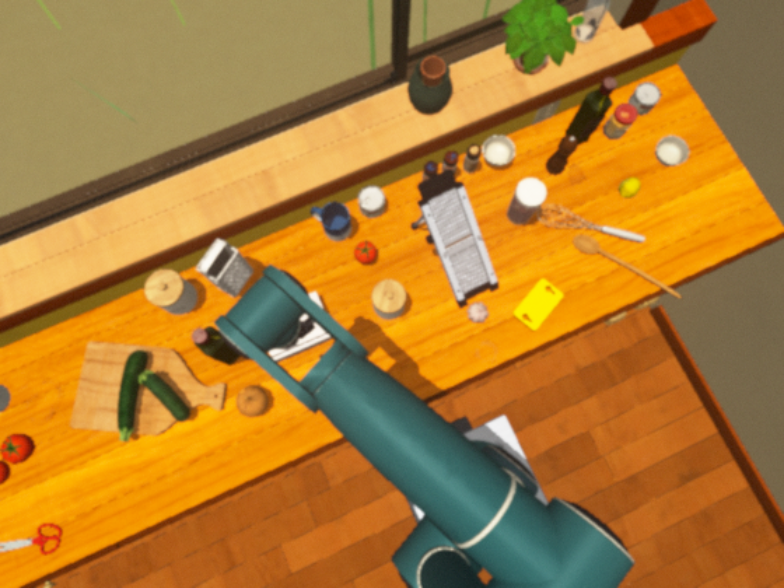

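Both pictures show the tray shut, with its panel flush at rows 186–202, and the bare bed with every bystander at the same pixel as before. I'll make one numeric check against the first latched picture, then hand in.

```bash
python3 - <<'E'
from h import *
import pickle
D=pickle.load(open("D.pkl","rb"))
def edge(k):
    c,im=D[k]; g=im[:,250].astype(int).sum(1); s=(250 if k=="w_box" else 230)
    w=np.where((im[:,250].min(1)>150))[0]; w=w[w<s]; return onz(c,(250,w.max()),45)[0]
a,b=edge("w_box"),edge("w_end"); print("front shut before/after",a.round(1),b.round(1))
if abs(a-b)<4: r.job_done(); print("done",read_time())
E
```

```text
front shut before/after 530.5 530.4
the job is handed in; nothing more can be done
the job is handed in; nothing more can be done
```

The slicer is ready: the guard is in the tray, the tray is shut, and I handed the job in at about 41 s of the 70 s allowed.

- **Release:** I pressed it to 6.5 mm, at about 4 N, and the tray came fully out.
- **Guard:** I gripped it by its bar, raised it 1 mm, slid it 19.5 mm up the slope and lifted it straight off. Forces on the way stayed around 2 N. I lowered it into the tray until it touched the floor (about 6 N) and only then let go. The picture showed it lying flat inside the walls.
- **Tray:** I pushed it home, through the latch's extra resistance to its stop at about 19 N, and backed off. Half a second after I had backed off, its front stood at x = 530.4 mm, against 530.5 mm when it was latched at the start.
- **Other things:** in the last top view the bystanders in view look unmoved, judged by eye rather than measured. The arm hid part of the box and the oil bottle there. The robot was touching nothing.

No check failed or disagreed. The guard touched down about 1 mm lower than I had calculated, which is within the calibration error.

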